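# Clip a breakout board into the soldering holder

### The arm

A 7-joint arm with a two-finger parallel gripper is mounted at the origin on the work surface. World frame = base frame: x ahead of the robot, y to its left, z up, the work surface at z = 0. Lengths are in m, angles in degrees, forces in N, time in s.
With the tool pointing down it reaches from about 0.35 to 0.775 m from the base axis. Payload 3.1 kg.
Tool frame: the origin (TCP) lies at the very end of the fingers, on their centre line; the grasp point (between the pads) lies 19 mm behind it; z points along the fingers, y is the line along which they close (so a half turn about z gives the same grasp; the last joint's range is limited). The gripper opens to 85 mm and grips with 20 to 120 N. Pads are 22 mm wide; open, the fingers measure 114 mm over their backs; the gripper's body (76 mm by 85 mm) begins 54 mm behind the grasp point. The pads swing forward as they close: fully open they stand 13 mm farther back than shut.
Start: joints at [64.761, 17.813, 0.802, 86.603, -0.252, 75.585, -1.558], TCP at [0.214, -0.507, 0.231] pointing down, gripper open.
Joint ranges: [-154.91, 154.91], [-16.99, 109.72], [-72.82, 74.43], [7.12, 147.25], [-82.49, 262.49], [11.32, 116.49], [-174.64, 174.64]. Speed limits (degrees/s): [159.86, 159.86, 180, 180, 180, 180, 180].

### API

Orientations are given as [roll, pitch, yaw] about the fixed x, y, z axes, in that order (R = Rz(yaw) Ry(pitch) Rx(roll)).
In Python, from plant import read_state, camera, camera_params, hand_in gives the robot as it stands.
- The arm moves only by the tool carry_out, never from a script. Its argument "rows" is a list of rows, each a list of 2 entries, a list of its own where there are three numbers: the shift along the tool's x, y, z in m, then the turn, a rotation vector about the tool's x, y, z in degrees. In form: [[[dx, dy, dz], [ax, ay, az]], ...]. A call has 1 to 12 rows; each row shifts and turns the commanded pose from where the row before left it, along the tool's axes as they then stand; what a row does not reach is not made up. A row lasts 1/8 s, in which the tool goes at most 62.5 mm and 10.7 degrees, less where a joint would pass 70% of its speed; a pose out of reach is approached as far as the arm can. A call is refused whole if a number of a shift passes 0.0625 or a number of a turn 10.7, either way. A call with a gripper value outside its range is refused whole. "grip" is the finger opening in m, from 0 to 0.0854, set as the call begins (left out, the last holds). The fingers move at their own pace and stop on an object; "squeeze" is the grip in N (left out, the last holds). Time passes only in rows, so rows that do not move let the fingers close. It gives the time, the measured TCP pose, the force, the opening and the grip force at its end, in the units of the state.
- read_state(): the state, without advancing time (a new reading comes with each control period).
- camera(name): name is "side" or "top"; returns (picture, depth): 420x560x3 uint8, red, green, blue; 420x560 float32, m along the optical axis (not along the pixel's ray), 0 where there is no reading.
- camera_params(name): a dict with "fovy" (degrees; the focal length in pixels is half the picture's height over the tangent of half this angle, whatever the lens; pixels are square), "cx", "cy" (the principal point, pixels), "R" (3x3) and "t" (3): a world point X has camera coordinates R X + t. Camera axes: x right, y down, z forward; pixel columns grow to the right and rows downward; lengths in m; the calibration is good to about 2 mm. A picture is of the moment at which its call begins. camera_params takes no time and is no camera call.
- hand_in(): hands the job in; it is judged then, once.
The state is a dict: "time": time; "joint_positions": joint angles; "joint_vel": joint speeds; "tau": joint torques, N m; "tool_pos": TCP position; "tool_rot": TCP orientation; "wrist_force": force on the tool from outside, world axes, zero at the start; "torque": the same for the moment, N m; "opening": finger opening in m; "finger_force": force on a finger pad.
Only numpy, scipy, OpenCV 4.12 (cv2) and the standard library are available. Lean on these libraries where they do the work, as an engineer would, in place of code of your own. Each camera call takes 0.05 s, during which the arm holds its last target. There are 200 camera calls.

### The job

Load the small circuit board that waits in the guides of the board holder, just short of the spring clip: with one fingertip press the clip's tail down and hold it so that the jaw stays raised, and with the other fingertip push the board, by the terminal block on its rear edge, under the jaw until it is fully home against the end stop. Only when it is home let the tail come up, so that the jaw clamps the board. Just press and push: do not lift the board out of the guides, and leave the other things on the bench where they are.

Things in the scene. Friction and masses are not known exactly. Their poses are not given: they have to be found in the camera images.
- fixture: board holder screwed to the bench: dark grey plate 146 x 84 mm, 12 mm thick; origin under its centre, z up, +x = the way the board is pushed. Two black slotted guides on it (x -41 to +15 mm, 7 mm high, inner walls 46 mm apart) hold down the board's side edges. Behind the board the plate is bare: a finger can come down there.
- stop (a point): foot of the low end stop, centre of the face the board's front edge meets: fixture x = +15 mm, on the plate's top (12 mm above the bench)
- clip (a joint): spring clip, angle in rad: 0 = at rest, jaw down, tail up at 24 degrees; 0.42 = tail fully down at its limit, tail level, jaw 6 mm above the plate. It springs back. Pressing 20 mm from the pivot takes 3 N to start, 7 N fully down. The jaw clears the board above 0.2 and reads about 0.19 when clamped on it.
- clip_pivot (a point): middle of the clip's pivot, which runs along the fixture's y at fixture x = +22 mm, 19 mm above the bench. The jaw (28 mm wide) hangs 12 to 14.5 mm from it to the -x side at rest, up to 17 mm when raised.
- clip_tail (a point): mid-point of the top face of the clip's tail, 24 mm from the pivot. The tail is a flat steel plate 30 mm wide (along y), 2 mm thick, running to the +x side from 3 to 46 mm from the pivot; at rest this point is 30 mm above the bench, fully pressed 20 mm (8 mm above the plate).
- board: circuit board to load: 28 mm long (its x, the push direction), 44 mm wide, 3.2 mm thick, flat on the plate in the guides with 1 mm play to each side; origin at the centre of its underside. A grey six-way terminal block 34 mm wide stands on its rear (-x) edge. Home, its front edge touches the stop and its origin is at fixture x = +1 mm.
- push_face (a point): centre of the upright rear face of that terminal block, 15 mm behind the board's origin; the face is 34 mm wide and reaches from 3.2 to 15.4 mm above the plate. Push here towards fixture +x.
- spare_board: a spare board of the same kind (28 x 44 mm), lying on the bench beside the holder; origin at the centre of its underside. Leave it alone.
- spool: metal solder spool, 54 mm across, 42 mm tall, standing; origin under its centre. Leave it alone.
- flux_jar: flux jar, 44 mm across, 45 mm tall; origin under its centre. Leave it alone.
- screwdriver: screwdriver, 170 mm long, lying; origin under its middle. Leave it alone.
- plug_shell: black round plug shell, 24 mm across, 42 mm tall, standing; origin under its centre. Leave it alone.
- strippers: wire strippers with blue handles, about 150 mm long, 14 mm high, lying; origin under the pivot. Leave it alone.
- loose_block: a loose six-way terminal block, 10.5 x 34 x 12 mm; origin under its centre. Leave it alone.
Things that resemble listed ones, but are neither listed nor needed, are in the scene too. Leave any yellow look-alike of the fixture alone.

How it is judged:
By the outcome, as a careful person would: the job done as asked, in the order asked, and still so for the second after the job is handed in, with the robot touching nothing.
It also fails if it takes over 32 s, if anything falls off the work surface, if the arm or the gripper's body presses on something with over 40 N, if the wrist force passes 120 N, or if a joint passes its speed limit or range.

## Working session

There is one attempt and no reset: what is moved stays moved. The work goes in short steps, Python scripts to look and compute and a tool call to move; the robot and the scene stay as the last step left them, time stands still between calls to the robot, and variables do not carry over. Pictures are saved under pics/ and viewed, at most 10 in all, crops included, and the job is handed in when it is done.

Besides the shell and the picture viewer there is one more tool, called after "Call:" by a JSON object that holds its "fn" and its "kwargs". carry_out: Moves the arm, as the interface text tells. Its arguments: {"type":"object","properties":{"rows":{"type":"array"},"grip":{"type":"number"},"squeeze":{"type":"number"}},"required":["rows"]}

```bash
mkdir -p pics; cat > h.py <<'E'
import numpy as np,cv2
from plant import *
def cap(n):
    p,d=camera(n); np.savez(f'{n}.npz',p=p,d=d); cv2.imwrite(f'pics/{n}_{read_state()["time"]:.2f}.png',p[:,:,::-1]); return p,d
def world(n,d=None):
    c=camera_params(n); d=np.load(f'{n}.npz')['d'] if d is None else d
    f=210/np.tan(np.radians(c['fovy'])/2); v,u=np.mgrid[:420,:560]
    X=np.stack([(u-c['cx'])/f*d,(v-c['cy'])/f*d,d],-1)-np.array(c['t'])
    return X@np.array(c['R'])
E
python3 - <<'E'
from h import *
for n in('top','side'):
    cap(n);c=camera_params(n);print(n,c)
print(read_state())
E
ls pics
```

```text
top {'fovy': 43.519571927636875, 'cx': 263.1414481220193, 'cy': 203.77651248369793, 'R': array([[ 0.00905453, -0.99991371,  0.00951735],
       [-0.99603692, -0.00986076, -0.08839241],
       [ 0.08847863, -0.00867928, -0.99604026]]), 't': array([-0.00161658,  0.55139396,  1.13287248])}
side {'fovy': 43.305708038738715, 'cx': 278.96448288657865, 'cy': 215.97466968394093, 'R': array([[-0.9996656 , -0.02528249, -0.00542904],
       [-0.01359316,  0.69238195, -0.72140312],
       [ 0.02199783, -0.72108809, -0.69249409]]), 't': array([0.53135496, 0.05407554, 1.07698141])}
{'time': 0.1, 'joint_positions': array([64.76146531, 17.85577613,  0.80217842, 86.68379759, -0.25100562,
       75.58391836, -1.55923603]), 'joint_vel': array([-0.00184602, -0.09287202, -0.05150164, -0.25429977,  0.01386237,
        0.05747471, -0.0115758 ]), 'tau': array([ 5.71765795e-04, -3.80856550e+01,  1.46550396e-01, -2.31241626e+01,
        1.21686549e-02,  8.07785924e-03, -1.98386783e-05]), 'tool_pos': array([ 0.21331657, -0.5062333 ,  0.23032323]), 'tool_rot': array([-1.79878410e+02,  6.30020757e-03,  2.28527514e+01]), 'wrist_force': array([ 1.21041021, -0.04210655, -0.03848093]), 'torque': array([ 0.02087904, -0.01770656, -0.01317742]), 'finger_force': 0.0, 'opening': 0.08552209792153324}
side_0.10.png
top_0.05.png
```

View pics/top_0.05.png

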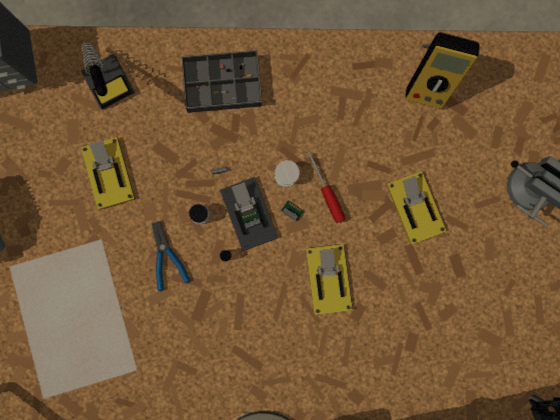

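View pics/side_0.10.png

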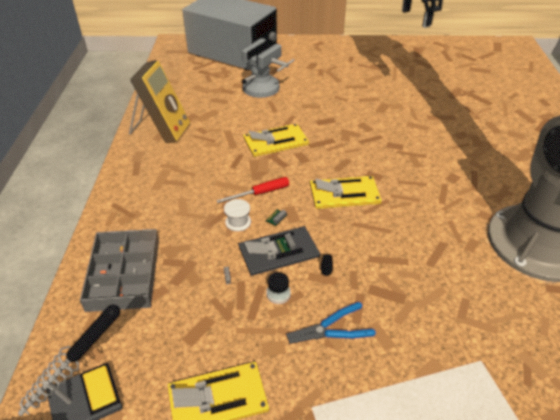

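The top view shows the dark holder at about (248,213), with its clip towards the image top and the board at about (250,217). The yellow ones are look-alikes. Next I'll take a closer crop with the depth.

```bash
python3 - <<'E'
from h import *
p=np.load('top.npz')['p'];W=world('top')
c=p[170:260,205:295];cv2.imwrite('pics/crop.png',cv2.resize(c[:,:,::-1],(720,720)[:2],interpolation=cv2.INTER_CUBIC)[:600])
# plate outline: dark/grey low saturation pixels in window, above table
hsv=cv2.cvtColor(p,cv2.COLOR_RGB2HSV)
print('table z',np.median(W[240:260,300:320,2]))
m=np.zeros((420,560),np.uint8);m[172:255,215:282]=((W[172:255,215:282,2]>0.007)).astype(np.uint8)
n,l,s,ce=cv2.connectedComponentsWithStats(m);i=1+np.argmax(s[1:,4]);print(s[i])
Q=W[l==i];r=cv2.minAreaRect((Q[:,:2]*1000).astype(np.float32));print(r,cv2.boxPoints(r))
pl=Q[(Q[:,2]>.008)&(Q[:,2]<.016)];print(len(pl),np.median(pl[:,2]))
for v in range(176,250,2): print(v,' '.join('%3d'%(1000*W[v,u,2]) for u in range(222,280,2)))
E
```

```text
table z 0.003278457120652378
[ 220  177   58   75 2461]
((526.1155395507812, 33.31523513793945), (158.21775817871094, 85.3651351928711), 20.630617141723633) [[437.04095   45.38726 ]
 [467.11868  -34.503525]
 [615.1901    21.24321 ]
 [585.1124   101.133995]]
1551 0.012492420144163458
176   0   0   0   2   1  -1   0   0   0  -1   0   0   0   0  -2  -1  -1  -2  -1   1   2  -4   1  -1  -1   5   2  42  41
178   0   0   0   3  -2   0   0   0  -1   1   2   0   1   0   8   8  11  -1  -1   1  -2   1   0   4  -2  -2   3   3  45
180  -1   0   0   2  -4  -4   1   2   3   0  -2  13  11  10  12   9  13  10   3   0  -2   0   2   1   1   0  -2   4  36
182   1   0   1  -2  -2   0   1   0   1  15  13  35  11  18   7  10  16  12  -1   3   0  -3   1   0   3   3   3   3   7
184   0   1   1   0   1   0 1177  14  41  40  33  36   8 1177  11  11   9  14   0   3   0   0   3   1   0   5   0   4   1
186  -2   1   0  13   6 1177  37  37  38  33  35  32  12  10  11   8  10  12  14   1   0  -1  -3   0   0   2   1   2  -1
188   0   8  12  11  13  40  35  34  36  33  34  32  29  14  12  11  15  13  12  -1   0  -5  
[... 2929 characters left out ...]
 -1  -1   2  -1  12  10  13   6  11  11  15  17  10  11  12  15  15  12  11  11  13  12   9   2   0
240   2   1   0  -2  -1   0   2   0   1  10  11  13  15  11  13  15  13  19  13  15  10  12  12  12  10  -1   4   0  -3
242   0  -1   1   3  -2  -1  -1   1   0  10  13  11  11  13  12  15  12  10  10  12  13  12   0   0   0   2   0   1   2
244   1   0   2  -2   3   0   2  -2   1   6  17  17  13  16  11   7  12  11  17   1   0   3   0   2   0   1   0  -1   0
246   0   2  -1   0  -1   0  -1  -1   1   2  13  15  14  17  12  12  10   5   0   1  -3  -1  -4  -4   1   0   0   3   0
248  -4   0   0  -1  -1  -2   2   3   0   5  15  13  11  16   3   2   1 1177   4  -1  -1   0   0   0   3   0  -3   0  -2
```

View pics/crop.png

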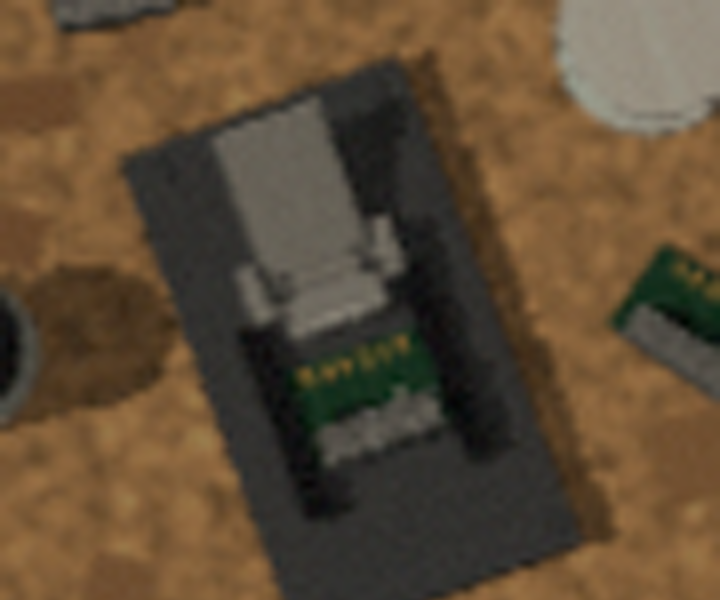

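The crop shows the plate corners at (123,158), (400,58) and (582,540). The block's rear top edge runs from (325,465) to (445,425), and the tail's end from (212,140) to (320,97). I'll turn these into positions by intersecting their rays with the known heights.

```bash
cat >> h.py <<'E'
def ray(n,u,v,z):
    c=camera_params(n);f=210/np.tan(np.radians(c['fovy'])/2);R=np.array(c['R']);o=-R.T@c['t']
    d=R.T@np.array([(u-c['cx'])/f,(v-c['cy'])/f,1]);return o+d*(z-o[2])/d[2]
E
python3 - <<'E'
from h import *
P=lambda x,y,z:ray('top',205+x/8-.5,170+y/8-.5,z)[:2]*1000
tl,tr,br=P(123,158,.012),P(400,58,.012),P(582,540,.012)
print('corners',tl,tr,br,np.linalg.norm(tr-tl),np.linalg.norm(tr-br),'centre',(tl+br)/2)
print('dirs',np.degrees(np.arctan2(*(tr-br)[::-1])),np.degrees(np.arctan2(*(tl-tr)[::-1])))
# ray-fit of mask at plane z=.012 with grey mask
p=np.load('top.npz')['p'].astype(int);W=world('top')
m=((W[...,2]>.006)&(W[...,2]<.018));b=np.zeros_like(m);b[174:256,216:283]=1;m&=b
m=cv2.morphologyEx(m.astype(np.uint8),cv2.MORPH_CLOSE,np.ones((5,5)));n,l,s,_=cv2.connectedComponentsWithStats(m);i=1+np.argmax(s[1:,4])
v,u=np.nonzero(l==i);h=cv2.convexHull(np.c_[u,v].astype(np.int32))[:,0]
q=np.array([ray('top',*k,.012)[:2]*1000 for k in h],np.float32);print(cv2.minAreaRect(q))
c=(tl+br)/2
th=np.arctan2(*(tr-br)[::-1]);
for th_ in (th,):
  ex=np.array([np.cos(th_),np.sin(th_)]);ey=np.array([-ex[1],ex[0]])
  for nm,a in dict(pf1=P(325,465,.0274),pf2=P(445,425,.0274),t1=P(212,140,.0395),t2=P(320,97,.0395),piv1=P(245,270,.022),piv2=P(385,220,.022)).items():
    print(nm,a,(a-c)@ex,(a-c)@ey)
E
```

```text
corners [584.01291035 100.15525231] [612.88964511  23.34781736] [479.03376521 -28.37013297] 82.05637009789838 143.49962706890287 centre [531.52333778  35.89255967]
dirs 21.1250565150984 110.60439087059667
((525.8375244140625, 36.437503814697266), (174.94403076171875, 99.67647552490234), 21.451616287231445)
pf1 [498.42971294  42.51884402] -28.481456791473338 18.10807191867017
pf2 [509.67332594   9.85682612] -29.76500651833304 -16.411179902775114
t1 [585.99831834  74.00681358] 64.55060361102441 15.919781121603332
t2 [598.08528108  44.78656974] 65.29415894255973 -15.69294485100285
piv1 [552.15348908  65.33042853] 29.853271262760433 20.024321714194272
piv2 [566.38054602  26.92759834] 29.283650002865475 -20.925184358654036
```

Sizes check: the plate measures 143x82, the tail's end 64.9 and the block 34.5 wide. The pose is about (531.5, 35.9) mm with yaw 20.9°, and the push face is at fixture x of about −29. I'll work out the transfer with tool y along fixture +x (yaw 111).

```bash
cat >> h.py <<'E'
from scipy.spatial.transform import Rotation as Ro
def rows(target,yaw,n):
    s=read_state();p=np.array(s['tool_pos']);y0=s['tool_rot'][2];d=(np.array(target)-p)/n
    out=[];dy=(yaw-y0)/n
    for k in range(n):
        R=Ro.from_euler('xyz',[180,0,y0+k*dy],degrees=True).as_matrix()
        out.append([list(np.round(R.T@d,4).tolist()),[0,0,round(-dy,2)]])
    return out
C=np.array([.5315,.0359]);TH=np.radians(20.9);EX=np.array([np.cos(TH),np.sin(TH)]);EY=np.array([-EX[1],EX[0]])
def fx(x,y,z): return [*(C+(x*EX+y*EY)/1000),z/1000]
def tcp():
    s=read_state();p=s['tool_pos'];d=(p[:2]-C)*1000;print(round(s['time'],2),'fix',np.round([d@EX,d@EY,p[2]*1000],1),'rot',np.round(s['tool_rot'],2),'F',np.round(s['wrist_force'],1),'op',s['opening'])
E
python3 -c "
from h import *
print(fx(0,0,120));print(rows(fx(0,0,120),110.9,12))"
```

```text
[np.float64(0.5315), np.float64(0.0359), 0.12]
[[[0.042, -0.0313, 0.0092], [0, 0, np.float64(-7.34)]], [[0.0456, -0.0257, 0.0092], [0, 0, np.float64(-7.34)]], [[0.0485, -0.0197, 0.0092], [0, 0, np.float64(-7.34)]], [[0.0507, -0.0133, 0.0092], [0, 0, np.float64(-7.34)]], [[0.0519, -0.0067, 0.0092], [0, 0, np.float64(-7.34)]], [[0.0524, -0.0, 0.0092], [0, 0, np.float64(-7.34)]], [[0.052, 0.0066, 0.0092], [0, 0, np.float64(-7.34)]], [[0.0507, 0.0132, 0.0092], [0, 0, np.float64(-7.34)]], [[0.0486, 0.0196, 0.0092], [0, 0, np.float64(-7.34)]], [[0.0457, 0.0256, 0.0092], [0, 0, np.float64(-7.34)]], [[0.042, 0.0313, 0.0092], [0, 0, np.float64(-7.34)]], [[0.0377, 0.0364, 0.0092], [0, 0, np.float64(-7.34)]]]
```

Call:
{"fn": "carry_out", "kwargs": {"rows": [[[0.042,-0.031,0.009],[0,0,-7.34]],[[0.046,-0.026,0.009],[0,0,-7.34]],[[0.0485,-0.02,0.009],[0,0,-7.34]],[[0.051,-0.013,0.009],[0,0,-7.34]],[[0.052,-0.007,0.009],[0,0,-7.34]],[[0.0525,0,0.009],[0,0,-7.34]],[[0.052,0.007,0.009],[0,0,-7.34]],[[0.051,0.013,0.009],[0,0,-7.34]],[[0.0485,0.02,0.009],[0,0,-7.34]],[[0.046,0.026,0.009],[0,0,-7.34]],[[0.042,0.031,0.009],[0,0,-7.34]],[[0.0375,0.036,0.009],[0,0,-7.34]]], "grip": 0.068}}

```text
time: 1.6
tool_pos: [0.5329, 0.0372, 0.1226]
tool_rot: [-180.0, 0.0, 111.1]
wrist_force: [0.4, -0.1, -0.2]
opening: 0.0681
finger_force: 0.0
```

Call:
{"fn": "carry_out", "kwargs": {"rows": [[[0,0,0.02],[0,0,0]],[[0,0,0],[0,0,0]]]}}

```text
time: 1.85
tool_pos: [0.5306, 0.0361, 0.1012]
tool_rot: [-179.7, -0.1, 111.0]
wrist_force: [-0.9, 0.0, 0.4]
opening: 0.0682
finger_force: 0.0
```

```bash
python3 -c "
from h import *
tcp();p,d=cap('side');print(rows(fx(0,0,55),110.9,1))
cv2.imwrite('pics/s2.png',cv2.resize(p[170:300,200:360,::-1],None,fx=4.6,fy=4.6,interpolation=cv2.INTER_CUBIC))"
```

```text
1.85 fix [ -0.8   0.5 101.2] rot [-1.797e+02 -9.000e-02  1.110e+02] F [-0.9  0.   0.4] op 0.06816065776217353
[[[0.0005, 0.0002, 0.0473], [0, 0, np.float64(0.0)]]]
```

View pics/s2.png

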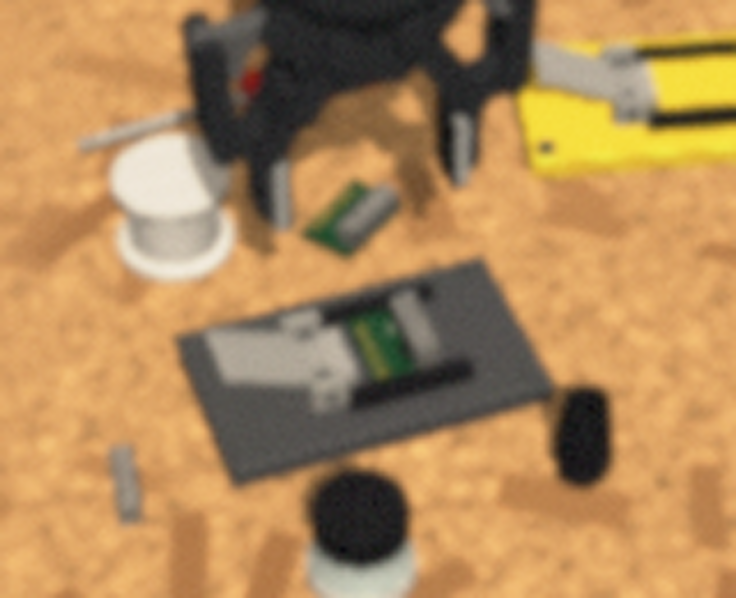

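The fingers hang over the holder, in line with it. Their tips are at crop (275,225) on the tail side and (460,182) on the push side. I'll check the tip positions in depth.

```bash
python3 -c "
from h import *
W=world('side');D=(W[...,:2]-C)*1000;X=D@EX;Y=D@EY;Z=W[...,2]*1000
m=(abs(Y)<25)&(Z>85)&(Z<118)&(abs(X)<80)
for lo,hi in((-80,0),(0,80)):
  k=m&(X>lo)&(X<hi);print(k.sum(),'z',np.percentile(Z[k],[1,5,20]),'x',np.percentile(X[k],[2,50,98]),'y',np.percentile(Y[k],[2,50,98]))
"
```

```text
19 z [109.93550155 110.68394928 112.45968177] x [-45.93012056 -35.32808617 -34.26690463] y [-8.20185072  4.3066156  11.44859431]
14 z [111.26068661 111.53501087 112.96277082] x [35.02113701 39.08933214 44.44880906] y [ 5.25609228  7.84912301 11.18835428]
```

Call:
{"fn": "carry_out", "kwargs": {"rows": [[[0,0,0.02],[0,0,0]],[[0,0,0.02],[0,0,0]],[[0,0,0],[0,0,0]]]}}

```text
time: 2.28
tool_pos: [0.5314, 0.0345, 0.0627]
tool_rot: [-179.8, 0.0, 110.8]
wrist_force: [-0.4, -0.5, 1.1]
opening: 0.0678
finger_force: 0.0
```

```bash
python3 -c "
from h import *
tcp();p,d=cap('side')
cv2.imwrite('pics/s3.png',cv2.resize(p[180:290,220:350,::-1],None,fx=5,fy=5,interpolation=cv2.INTER_CUBIC))
W=world('side');D=(W[...,:2]-C)*1000;X=D@EX;Y=D@EY;Z=W[...,2]*1000
m=(abs(Y)<25)&(Z>48)&(Z<80)&(abs(X)<80)
for lo,hi in((-80,0),(0,80)):
  k=m&(X>lo)&(X<hi);print(k.sum(),'z',np.percentile(Z[k],[1,5,20]),'x',np.percentile(X[k],[2,50,98]),'y',np.percentile(Y[k],[2,50,98]))
"
```

```text
2.27 fix [-0.6 -1.3 62.7] rot [-1.7984e+02  1.0000e-02  1.1081e+02] F [-0.4 -0.5  1.1] op 0.06780868794913993
26 z [71.1982298  73.23454773 74.96083897] x [-45.84166484 -35.41475482 -33.83021612] y [-13.6642187    4.82251789  10.45706517]
12 z [74.21650733 74.43626134 75.48879353] x [33.73799668 37.56986278 43.72554692] y [ 4.28081485  7.40110949 10.18335244]
```

View pics/s3.png

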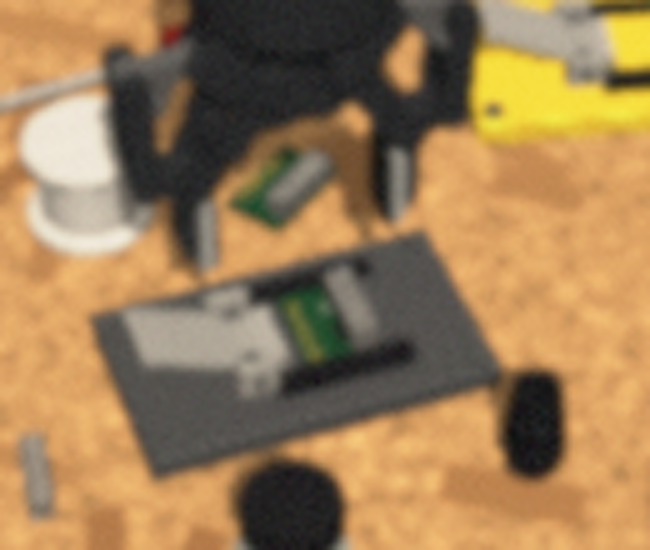

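The tips stand about 9–10 mm behind the TCP, with pad faces at fixture x ≈ −34 and +34, so both are clear. Next I descend to just above the tail, then press.

Call:
{"fn": "carry_out", "kwargs": {"rows": [[[0.001,0,0.018],[0,0,0]],[[0,0,0.015],[0,0,0]],[[0,0,0],[0,0,0]]]}}

```text
time: 2.7
tool_pos: [0.5305, 0.0367, 0.0286]
tool_rot: [-179.8, -0.1, 110.9]
wrist_force: [-0.4, -0.3, -0.1]
opening: 0.0684
finger_force: 0.0
```

Call:
{"fn": "carry_out", "kwargs": {"rows": [[[0,0,0.005],[0,0,0]],[[0,0,0.005],[0,0,0]],[[0,0,0.003],[0,0,0]],[[0,0,0.002],[0,0,0]],[[0,0,0],[0,0,0]]]}}

```text
time: 3.32
tool_pos: [0.5342, 0.0377, 0.0165]
tool_rot: [179.7, 0.0, 110.9]
wrist_force: [2.0, 0.6, 4.9]
opening: 0.0681
finger_force: 2.5
```

```bash
python3 -c "
from h import *
tcp();p,d=cap('side')
cv2.imwrite('pics/s4.png',cv2.resize(p[180:290,220:350,::-1],None,fx=5,fy=5,interpolation=cv2.INTER_CUBIC))"
```

```text
3.33 fix [ 3.2  0.7 16.5] rot [1.7975e+02 4.0000e-02 1.1094e+02] F [2.  0.6 4.9] op 0.06807331997546585
```

View pics/s4.png

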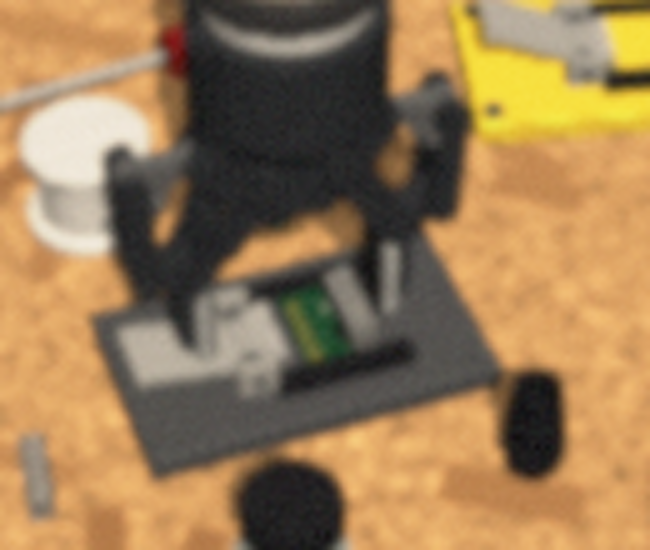

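The tail finger is on the tail and pressing with 4.9 N. The push finger is behind the block. I'll press further.

Call:
{"fn": "carry_out", "kwargs": {"rows": [[[0,0,0.003],[0,0,0]],[[0,0,0.002],[0,0,0]],[[0,0,0],[0,0,0]],[[0,0,0],[0,0,0]]]}}

```text
time: 3.88
tool_pos: [0.5348, 0.038, 0.0126]
tool_rot: [179.7, 0.1, 111.0]
wrist_force: [-0.4, 0.9, 10.7]
opening: 0.0681
finger_force: 5.3
```

```bash
python3 -c "
from h import *
tcp();p,d=cap('side')
W=world('side');D=(W[...,:2]-C)*1000;X=D@EX;Y=D@EY;Z=W[...,2]*1000
for lo in range(24,70,4):
  k=(X>lo)&(X<lo+4)&(Y>-14)&(Y<14)&(Z>14)&(Z<45)&(p.min(-1)>75);print(lo,k.sum(),np.round(np.median(Z[k]),1) if k.any() else '')
"
```

```text
3.88 fix [ 3.9  0.8 12.6] rot [1.7967e+02 7.0000e-02 1.1095e+02] F [-0.4  0.9 10.7] op 0.0680640953992579
24 19 22.0
28 21 20.8
32 15 21.1
36 14 25.2
40 25 32.3
44 15 21.1
48 31 21.4
52 25 21.3
56 21 20.8
60 22 20.2
64 23 21.0
68 19 19.9
```

The tail is level at z ≈ 21 along its length, so it is fully down. Now I push.

Call:
{"fn": "carry_out", "kwargs": {"rows": [[[0,0.003,0],[0,0,0]],[[0,0.003,0],[0,0,0]],[[0,0.003,0],[0,0,0]],[[0,0,0],[0,0,0]]]}}

```text
time: 4.42
tool_pos: [0.5353, 0.0381, 0.0128]
tool_rot: [-179.3, 0.1, 110.9]
wrist_force: [-17.7, -4.4, 31.2]
opening: 0.0678
finger_force: 15.3
```

Call:
{"fn": "carry_out", "kwargs": {"rows": [[[0,0.003,0],[0,0,0]],[[0,0.002,0],[0,0,0]],[[0,0,0],[0,0,0]],[[0,0,0],[0,0,0]]]}}

```text
time: 4.92
tool_pos: [0.5355, 0.0382, 0.0129]
tool_rot: [-178.7, 0.2, 110.9]
wrist_force: [-26.9, -7.3, 41.0]
opening: 0.0683
finger_force: 20.3
```

```bash
python3 -c "
from h import *
tcp();p,d=cap('side')
cv2.imwrite('pics/s5.png',cv2.resize(p[180:290,220:350,::-1],None,fx=5,fy=5,interpolation=cv2.INTER_CUBIC))"
```

```text
4.92 fix [ 4.5  0.7 12.9] rot [-1.7874e+02  1.5000e-01  1.1089e+02] F [-26.9  -7.3  41. ] op 0.06834182110842771
```

View pics/s5.png

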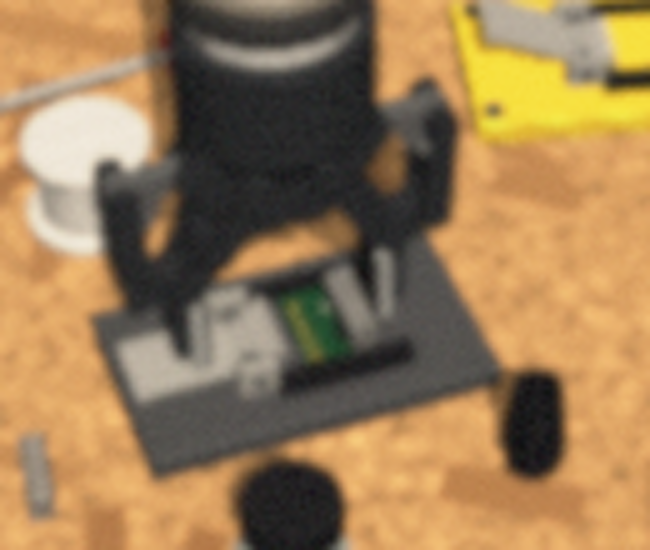

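It has not slid: the over-pressed tail at its hard limit holds the finger by friction (41 N down, 28 N sideways), and the board has not moved. I'll back off sideways, ease the press so the tail sits just off its limit, then push again.

Call:
{"fn": "carry_out", "kwargs": {"rows": [[[0,-0.006,0],[0,0,0]],[[0,-0.006,-0.002],[0,0,0]],[[0,0,-0.001],[0,0,0]],[[0,0,0],[0,0,0]]]}}

```text
time: 5.48
tool_pos: [0.5347, 0.0379, 0.0144]
tool_rot: [179.9, 0.0, 110.9]
wrist_force: [-0.8, 0.3, 6.0]
opening: 0.0676
finger_force: 3.0
```

```bash
python3 -c "
from h import *
tcp()"
```

```text
5.47 fix [ 3.7  0.8 14.4] rot [1.7991e+02 4.0000e-02 1.1094e+02] F [-0.8  0.3  6. ] op 0.06759785942355978
```

Call:
{"fn": "carry_out", "kwargs": {"rows": [[[0,0.002,0],[0,0,0]],[[0,0.002,0],[0,0,0]],[[0,0.002,0],[0,0,0]],[[0,0,0],[0,0,0]]]}}

```text
time: 5.98
tool_pos: [0.535, 0.0381, 0.0132]
tool_rot: [-179.4, 0.0, 110.9]
wrist_force: [-8.5, -2.5, 12.1]
opening: 0.0682
finger_force: 6.1
```

Call:
{"fn": "carry_out", "kwargs": {"rows": [[[0,0.003,0],[0,0,0]],[[0,0.002,0],[0,0,0]],[[0,0,0],[0,0,0]]]}}

```text
time: 6.35
tool_pos: [0.5401, 0.0397, 0.0132]
tool_rot: [-179.4, 0.0, 110.9]
wrist_force: [-8.8, -3.4, 11.1]
opening: 0.0682
finger_force: 5.5
```

```bash
python3 -c "
from h import *
tcp()"
```

```text
6.35 fix [ 9.4  0.5 13.2] rot [-1.7945e+02  5.0000e-02  1.1090e+02] F [-8.8 -3.4 11.1] op 0.06823145201061881
```

It slides now, with the force steady at about 9 N. I'll continue.

Call:
{"fn": "carry_out", "kwargs": {"rows": [[[0,0.003,0],[0,0,0]],[[0,0.002,0],[0,0,0]],[[0,0.002,0],[0,0,0]],[[0,0,0],[0,0,0]]]}}

```text
time: 6.85
tool_pos: [0.5469, 0.0421, 0.0131]
tool_rot: [-179.5, 0.1, 110.9]
wrist_force: [-8.1, -2.3, 10.2]
opening: 0.068
finger_force: 5.2
```

```bash
python3 -c "
from h import *
tcp();p,d=cap('side')
cv2.imwrite('pics/s6.png',cv2.resize(p[180:290,220:350,::-1],None,fx=5,fy=5,interpolation=cv2.INTER_CUBIC))"
```

```text
6.85 fix [16.6  0.3 13.1] rot [-1.7947e+02  6.0000e-02  1.1089e+02] F [-8.1 -2.3 10.2] op 0.06796767309747663
```

View pics/s6.png

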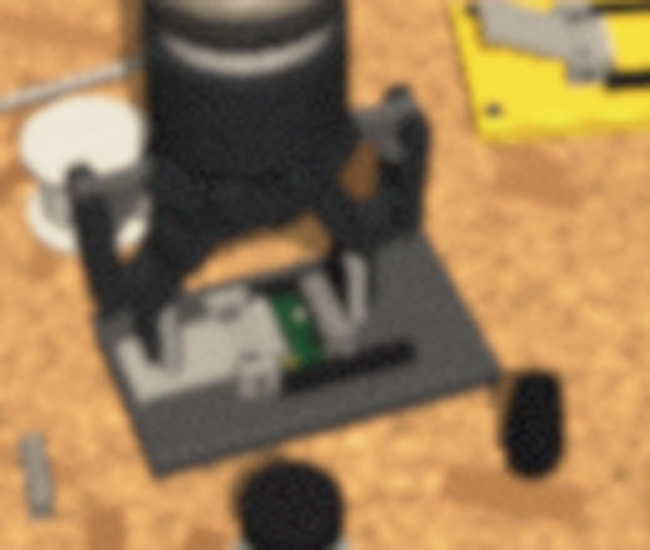

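The board is partly under the jaw: its block's rear edge is now at crop (345,345), and the tail is still down. About 4 mm remains.

Call:
{"fn": "carry_out", "kwargs": {"rows": [[[0,0.002,0],[0,0,0]],[[0,0.002,0],[0,0,0]],[[0,0,0],[0,0,0]]]}}

```text
time: 7.28
tool_pos: [0.5501, 0.0433, 0.0131]
tool_rot: [-179.4, 0.1, 110.9]
wrist_force: [-9.5, -3.6, 11.4]
opening: 0.0681
finger_force: 6.1
```

Call:
{"fn": "carry_out", "kwargs": {"rows": [[[0,0.002,0],[0,0,0]],[[0,0,0],[0,0,0]],[[0,0,0],[0,0,0]]]}}

```text
time: 7.65
tool_pos: [0.5501, 0.0433, 0.0131]
tool_rot: [-179.2, 0.1, 110.9]
wrist_force: [-12.3, -4.4, 15.7]
opening: 0.0682
finger_force: 8.4
```

```bash
python3 -c "
from h import *
tcp()"
```

```text
7.65 fix [20.1  0.2 13.1] rot [-1.7916e+02  8.0000e-02  1.1090e+02] F [-12.3  -4.4  15.7] op 0.06822491163946533
```

TCP is at fixture x = 20.1 as expected for home, and the motion has stopped. I'll push a little more to tell the stop from stiction.

Call:
{"fn": "carry_out", "kwargs": {"rows": [[[0,0.002,0],[0,0,0]],[[0,0.002,0],[0,0,0]],[[0,0,0],[0,0,0]]]}}

```text
time: 8.02
tool_pos: [0.5503, 0.0433, 0.0132]
tool_rot: [-178.7, 0.1, 110.9]
wrist_force: [-19.4, -7.0, 22.7]
opening: 0.068
finger_force: 13.2
```

```bash
python3 -c "
from h import *
tcp();p,d=cap('side')
cv2.imwrite('pics/s7.png',cv2.resize(p[200:280,230:330,::-1],None,fx=7,fy=7,interpolation=cv2.INTER_CUBIC))"
```

```text
8.03 fix [20.2  0.2 13.2] rot [-1.7869e+02  1.0000e-01  1.1088e+02] F [-19.4  -7.   22.7] op 0.06795304808226747
```

View pics/s7.png

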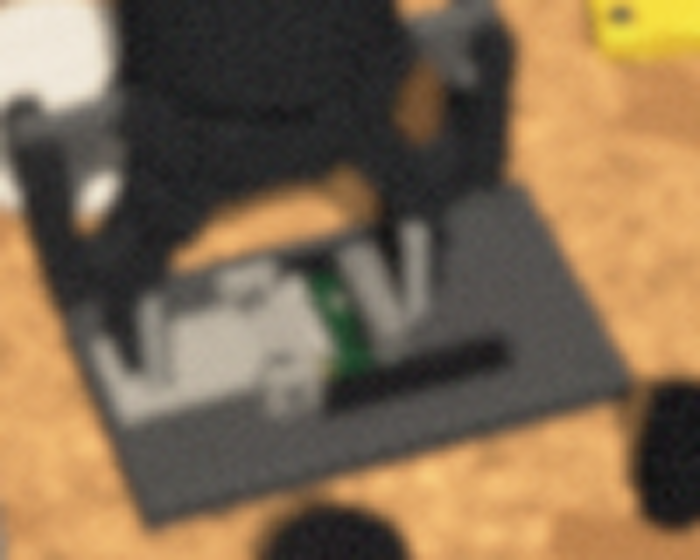

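```bash
python3 -c "
from h import *
P=lambda x,y,z:ray('side',230+x/7-.5,200+y/7-.5,z)[:2]*1000
a,b,c=P(150,518,.012),P(630,383,.012),P(525,185,.012)
ex=(a-b)/np.linalg.norm(a-b);print(np.linalg.norm(a-b),np.linalg.norm(b-c),np.degrees(np.arctan2(*ex[::-1])))
o=(a+c)/2;print('centre',o)
for q in((365,240),(410,325),(345,245),(385,335)): print(q,(P(*q,.0274)-o)@ex)
W=world('side');p=np.load('side.npz')['p'].astype(int);D=W[...,:2]*1000-o;ey=np.array([-ex[1],ex[0]])
X=D@ex;Y=D@ey;Z=W[...,2]*1000
k=(abs(Y)<17)&(X>-35)&(X<5)&(Z>23)&(Z<30);print(k.sum(),np.round(np.percentile(X[k],[2,10,50,90,98]),1))
g=(p[...,1]>p[...,0]+12)&(abs(X)<40)&(abs(Y)<25);print('green',g.sum(),np.round(np.percentile(X[g],[2,50,98]),1))
z=np.load('top.npz');W=world('top');D=W[...,:2]*1000-C*1000;X=D@EX;Y=D@EY;Z=W[...,2]*1000;k=(abs(Y)<17)&(X>-45)&(X<5)&(Z>23)&(Z<30);print('before',k.sum(),np.round(np.percentile(X[k],[2,10,50,90,98]),1))
"
```

```text
141.73436525179454 83.40410373985405 21.514654047007962
centre [530.65287715  38.78981816]
(365, 240) -14.305224132137678
(410, 325) -14.611406899153723
(345, 245) -8.250106281273839
(385, 335) -6.716588347861704
67 [-19.  -14.3  -9.   -4.   -3.7]
green 60 [-3.7  0.5  6.8]
before 63 [-29.  -27.9 -23.4 -19.8 -18.8]
```

The block's rear face measures at −14.3, against −14 for home. To rule out stiction on the tail, I'll ease the press slightly while still pushing.

Call:
{"fn": "carry_out", "kwargs": {"rows": [[[0,0,-0.001],[0,0,0]],[[0,0.001,-0.001],[0,0,0]],[[0,0,0],[0,0,0]]]}}

```text
time: 8.45
tool_pos: [0.5506, 0.0434, 0.0136]
tool_rot: [-178.6, 0.1, 110.9]
wrist_force: [-18.0, -5.7, 14.7]
opening: 0.0678
finger_force: 11.2
```

```bash
python3 -c "
from h import *
tcp()"
```

```text
8.45 fix [20.6  0.2 13.6] rot [-1.7863e+02  5.0000e-02  1.1087e+02] F [-18.   -5.7  14.7] op 0.06779630529869242
```

The side force stays at 19 N with only 15 N down, so the board is against the stop and home. I'll relax most of the push, then lift so the jaw clamps.

Call:
{"fn": "carry_out", "kwargs": {"rows": [[[0,-0.003,0],[0,0,0]],[[0,-0.002,0],[0,0,0]],[[0,0,-0.002],[0,0,0]],[[0,0,-0.003],[0,0,0]],[[0,0,-0.003],[0,0,0]],[[0,0,-0.003],[0,0,0]],[[0,0,-0.003],[0,0,0]],[[0,0,0],[0,0,0]]]}}

```text
time: 9.45
tool_pos: [0.5572, 0.0467, 0.0298]
tool_rot: [179.9, 0.0, 110.9]
wrist_force: [0.3, 0.6, 0.7]
opening: 0.0681
finger_force: 0.0
```

```bash
python3 -c "
from h import *
tcp()"
```

```text
9.45 fix [27.8  0.9 29.8] rot [1.7991e+02 1.0000e-02 1.1094e+02] F [0.3 0.6 0.7] op 0.06811817980489751
```

Call:
{"fn": "carry_out", "kwargs": {"rows": [[[0,0,-0.03],[0,0,0]],[[0,0,-0.05],[0,0,0]],[[0,-0.06,-0.05],[0,0,0]],[[0,-0.06,0],[0,0,0]],[[0,-0.06,0],[0,0,0]],[[0,-0.06,0],[0,0,0]],[[0,0,0],[0,0,0]],[[0,0,0],[0,0,0]]]}}

```text
time: 10.45
tool_pos: [0.3446, -0.0351, 0.15]
tool_rot: [179.9, 0.1, 110.9]
wrist_force: [0.2, 0.3, -0.1]
opening: 0.0679
finger_force: 0.0
```

```bash
python3 -c "
from h import *
tcp();p,d=cap('top');W=world('top');D=W[...,:2]*1000-C*1000;X=D@EX;Y=D@EY;Z=W[...,2]*1000;k=(abs(Y)<17)&(X>-45)&(X<5)&(Z>23)&(Z<30);print('after',k.sum(),np.round(np.percentile(X[k],[2,10,50,90,98]),1))
for lo in range(26,66,6):
  k=(X>lo)&(X<lo+6)&(abs(Y)<12);print(lo+3,np.round(np.median(Z[k]),1))
q,_=cap('side')
a=cv2.resize(p[170:260,205:295,::-1],(520,520),interpolation=cv2.INTER_CUBIC)
cv2.imwrite('pics/end.png',a)"
```

```text
10.45 fix [-200.     0.3  150. ] rot [1.7987e+02 1.0000e-01 1.1094e+02] F [ 0.2  0.3 -0.1] op 0.06789913201839552
after 70 [-14.9 -13.8  -9.7  -5.3  -4.6]
29 21.6
35 23.3
41 25.6
47 26.3
53 27.5
59 30.1
65 31.7
```

View pics/end.png

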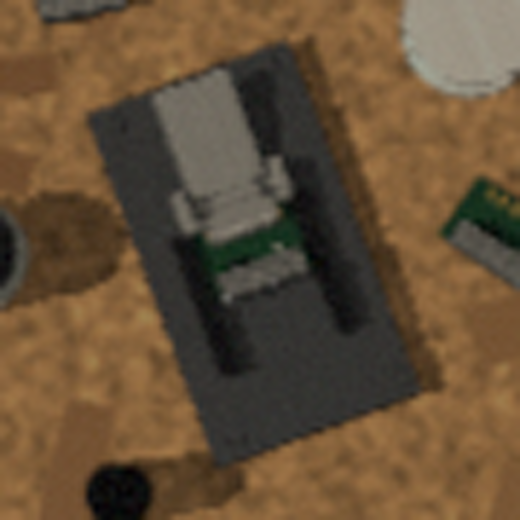

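The board is under the jaw, with the block's rear edge at crop (228,300)–(308,268). The tail is at about 15°, which means clamped. I'll make one subpixel check against the plate's own ends before handing in.

```bash
python3 -c "
from h import *
p=np.mean([camera('top')[0] for _ in range(8)],0).astype(np.float32)
c=camera_params('top');f=210/np.tan(np.radians(c['fovy'])/2)
def prof(z,xs,ys):
    G=np.array([[[*(C+(x*EX+y*EY)/1000),z/1000] for x in xs] for y in ys])
    q=G@np.array(c['R']).T+c['t'];u=q[...,0]/q[...,2]*f+c['cx'];v=q[...,1]/q[...,2]*f+c['cy']
    return cv2.remap(p,u.astype(np.float32),v.astype(np.float32),cv2.INTER_CUBIC).mean(0)
def edge(xs,a):
    g=abs(np.gradient(cv2.GaussianBlur(a[None].astype(np.float32),(0,0),3)[0]));i=g[5:-5].argmax()+5;w=slice(max(i-12,0),i+12);return round(float((xs[w]*g[w]).sum()/g[w].sum()),2)
xs=np.arange(-83,-63,.25);print('rear',edge(xs,prof(12,xs,np.arange(-30,31,2))[:,0]))
xs=np.arange(63,83,.25)
for y in((-36,-24),(22,34)): print('front',edge(xs,prof(12,xs,np.arange(*y,2))[:,0]))
xs=np.arange(-24,-8,.25);a=prof(27.4,xs,np.arange(-12,13,2)).mean(1);print('block',edge(xs,a))
xs=np.arange(-50,-33,.25)
for y in((24,28),(-28,-24)):print('guide',edge(xs,prof(19,xs,np.arange(*y,1.)).mean(1)))
print(read_state()['time'])
"
```

```text
rear -74.1
front 72.88
front 72.38
block -14.53
guide -41.68
guide -42.45
10.95
```

Corrected by the plate's ends (offset −0.75), the rear face is at −13.8 mm against −14 expected, so the board is home.

```bash
python3 -c "
from plant import *
print(hand_in())"
```

```text
the job is handed in; nothing more can be done
None
```

The board is loaded: it was pushed home against the end stop with the clip's tail held down, the jaw then clamped it, the arm is clear, and the job was handed in at about 11 s.

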